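# Line up the plaques and hold the sprung stencil frame down for a print

### The job

Get the stencil press ready for the next print: straighten the three white plaques into an even row on the board, each lying flat inside one of the blue outlines with its end by the metal fence. Then bring the raised stencil frame down by its wooden bar handle, against its springs, until it rests fully on its stops, and finish while still holding it there by the handle, because it flies up when let go and the printer is about to pull the squeegee. Leave the paint can, brush jar, wooden bird and squeegee where they are.

Things in the scene. Friction and masses are not known exactly. Their poses are not given: they have to be found in the camera images.
- board: plywood base board of the stencil press, 360 x 360 x 18 mm, fixed. Origin: centre of its underside; its top is at z = 18 mm. Its y axis points to the hinge side, its x axis runs along the row. On it: three blue outlines side by side along x; two round stops 14 mm across, 15 mm high, at x = +-152, y = -72 mm; two hinge posts at x = +-100, y = +135 mm, reaching 38 mm over the board
- place0 (a point): centre of the first blue outline (56 x 85 mm, long side along y) on the board's top face, at x = -85, y = 0, z = 18 mm in the board's frame, axes as the board's. A plaque is exactly in place when its origin is here and its long side is along y; any plaque may take any outline
- place1 (a point): centre of the middle blue outline (x = 0 in the board's frame), on the board's top face
- place2 (a point): centre of the third blue outline (x = +85 mm in the board's frame), on the board's top face
- fence (a point): middle of the foot of the metal fence's face that the plaques' ends come up to, at x = 0, y = +40.5, z = 18 mm in the board's frame; the strip is 280 mm long (along x), 14 mm wide and 8 mm high over the board
- plaque0: white-primed loose wooden plaque, 50 mm (x) x 80 mm (y) x 12 mm, about 35 g; origin: centre of its underside. The three are alike and start lying flat on the board, a little askew (up to 0.2 rad), 35 to 95 mm short of the outlines' centres (towards -y), roughly one before each outline
- plaque1: another such plaque
- plaque2: another such plaque
- frame (a joint): angle of the stencil frame, rad: 0 = down on its stops, about 1.5 = raised, nearly upright, where its springs hold it at first. Aluminium rails 20 mm square, 324 mm (x) by 164 mm, with a clear blue sheet with three fish-shaped openings. Down, it spans y = -82 to +82, z = 33 to 53 mm in the board's frame, 3 mm over the plaques; its two black clamp knobs reach z = 73 mm
- hinge (a point): middle of the frame's hinge axis, at x = 0, y = +135, z = 43 mm in the board's frame; the axis runs along the board's x. The raised frame swings down over the board towards -y. Holding it down takes about 9 N at the handle, 2 N when raised; it springs up at once when let go
- handle: wooden bar handle on the frame's free side: a round grip 16 mm thick, 100 mm long, along the board's x, that turns freely on its axle; origin: its middle, 267 mm from the hinge. Down, it is at x = 0, y = -132, z = 55 mm in the board's frame; raised, on top, 310 mm up. Steel brackets at x = +-55 mm hold it 42 mm clear of the rail, so that mid-bar it can be pinched
- can: closed blue and white paint can, 104 mm in diameter, 120 mm high; origin: centre of its underside. Leave it alone
- jar: glass jar with two brushes, 74 mm in diameter, 105 mm high, 165 mm with the brushes; origin: centre of its underside. Leave it alone
- bird: blue wooden bird on wire legs and a wooden foot, 140 mm long (x), 81 mm high; origin: centre of the foot's underside. Leave it alone
- squeegee: squeegee with wooden handle lying flat, 85 mm (x) x 110 mm (y) x 22 mm; origin: on the table under its middle. Leave it alone
Not all that is in view belongs to the job. Leave any black or green look-alike of the plaque2 alone.

How it is judged:
By the outcome, as a careful person would: the job done as asked, in the order asked, and still so for the second after the job is handed in, while the arm keeps its last pose, push and grip.
It also fails if it takes over 67 s, if anything falls off the work surface, if the arm or the gripper's body presses on something with over 40 N, if the wrist force passes 120 N, or if a joint passes its speed limit or range.

### The arm

A 6-joint arm with a two-finger parallel gripper is mounted at the origin on the work surface. World frame = base frame: x ahead of the robot, y to its left, z up, the work surface at z = 0. Lengths are in m, angles in rad, forces in N, time in s.
With the tool pointing down it reaches from about 0.4 to 0.825 m from the base axis. Payload 7 kg.
Tool frame: the origin (TCP) lies at the centre of the arm's flange, where the gripper is bolted on; the fingertips stand 178 mm ahead of it and the grasp point (between the pads) lies arm.tcp_to_grasp ahead of it (arm.tcp_to_grasp is the distance from the TCP to the grasp point, in m); z points along the fingers, y is the direction in which the jaws open and shut (so a half turn about z gives the same grasp; the last joint's range is limited). The gripper opens to 88 mm and grips with 3 to 60 N. Pads are 19 mm wide; open, the fingers measure 130 mm over their backs; the gripper's body (78 mm by 193 mm) begins 47 mm behind the grasp point.
Start: joints at [1.638, 0.359, 0.012, 0, -1.224, -0.288], TCP at [0.148, 0.659, 0.405] pointing down, gripper open.
Joint ranges: [-3.07, 3.07], [-1.43, 2.12], [-1.02, 1.25], [-3.03, 1.67], [-3.05, -0], [-3.03, 3.03]. Speed limits (rad/s): [2.39, 2.39, 3.01, 3.14, 3.14, 3.14].

### API

Orientations are given as [roll, pitch, yaw] about the fixed x, y, z axes, in that order (R = Rz(yaw) Ry(pitch) Rx(roll)).
In Python, from station import arm gives the robot as it stands.
- The arm moves only by the tool move_arm, never from a script. Its argument "deltas" is a list of rows, each a list of 6 numbers: the shift along the world's x, y, z in mm, then the turn, a rotation vector about the world's x, y, z in degrees. In form: [[tx, ty, tz, ax, ay, az], ...]. A call has exactly 5 rows; each row shifts and turns the commanded pose from where the row before left it; what a row does not reach is not made up. A row lasts 1/12 s, in which the tool goes at most 41.7 mm and 7.16 degrees, less where a joint would pass 70% of its speed; a pose out of reach is approached as far as the arm can. A call with a gripper value outside its range is refused whole. "claw" is the closure in counts, from 0 (fully open) to 255 (shut), set as the call begins (left out, the last holds). The fingers move at their own pace and stop on an object; "squeeze" is the grip in N (left out, the last holds). Time passes only in rows, so rows that do not move let the fingers close, or fill a call up. It gives the time, the measured TCP pose, the force and the opening at its end, in the units of the state.
- arm.get_state(): the state, without advancing time (a new reading comes with each control period).
- arm.grab_frame(name): name is "scene" or "side" or "wrist"; returns the picture (400x640x3 uint8, red, green, blue); there is no depth.
- arm.calibration(name): a dict with "intrinsics" (3x3 intrinsics, pixels), "T" (4x4, takes a point from camera to world coordinates); the wrist camera has in their place "mount" (4x4, takes a point from camera to tool coordinates, whose origin is the TCP and whose axes are the flange's). Camera axes: x right, y up, looking along -z (the intrinsics and any distortion apply to the point x, -y, -z); pixel columns grow to the right and rows downward; lengths in m; the calibration is good to about 2 mm. A picture is of the moment at which its call begins: read the wrist's pose just before it. calibration takes no time and is no camera call.
- arm.job_done(): hands the job in, once; it reports no verdict.
Trained networks look in the newest picture that a camera, given by its name, has taken for a name from the list of things; names that differ only in an ending like _2 or _b are one class to them, and where a whole thing is asked for, a point or a joint stands for the part that bears it (a point fixed in the world has none). Each returns a list of dicts, best first, with "score" (0 to 1); they miss things now and then, are a little off and sometimes report something else, mostly with a low value. They report only what shows in the picture. A call takes as long as a camera call. They do not tell look-alikes from the thing itself.
- arm.spot_in(thing, camera): "xy" ([column, row] in pixels, amid what is visible of it).
- arm.masks_of(thing, camera): "pixels" (400x640 bool, what is visible of it) and "xy" ([column, row] in pixels, amid what is visible of it).
- arm.spot_point(thing, camera): "xy" ([column, row] in pixels: a listed point, or the origin of a listed thing).
The state is a dict: "t": time; "q": joint angles; "qd": joint speeds; "joint_efforts": joint torques, N m; "eef_pos": TCP position; "ee_rot": TCP orientation; "force": force on the tool from outside, world axes, zero at the start; "moment": the same for the moment, N m; "width": finger opening in m.
Only numpy, scipy, OpenCV 4.12 (cv2) and the standard library are available. Lean on these libraries where they do the work, as an engineer would, in place of code of your own. Each camera call takes 0.05 s, during which the arm holds its last target. There are 200 camera calls.

## Working session

There is one attempt and no reset: what is moved stays moved. The work goes in short steps, Python scripts to look and compute and a tool call to move; the robot and the scene stay as the last step left them, time stands still between calls to the robot, and variables do not carry over. Pictures are saved under pics/ and viewed, about 8 in all and at most 12, crops included, and the job is handed in when it is done.

Besides the shell and the picture viewer there is one more tool, called after ">>>" as name(argument=value, ...), one argument or row to a line, values as JSON. move_arm: Moves the arm, as the interface text tells. Its arguments: {"type":"object","properties":{"deltas":{"type":"array","items":{"type":"array","items":{"type":"number"}}},"claw":{"type":"number"},"squeeze":{"type":"number"}},"required":["deltas"]}

```bash
ls; mkdir -p pics
cat > h.py <<'E'
import numpy as np, cv2
from scipy.spatial.transform import Rotation as R
from station import arm
def cam(name,st=None):
    c=arm.calibration(name); K=np.array(c["intrinsics"])
    if "T" in c: T=np.array(c["T"])
    else:
        st=st or arm.get_state(); B=np.eye(4); B[:3,:3]=R.from_euler('xyz',st["ee_rot"]).as_matrix(); B[:3,3]=st["eef_pos"]; T=B@np.array(c["mount"])
    return K,T
def ray(K,T,uv):
    d=np.linalg.solve(K,[uv[0],uv[1],1.]); d=T[:3,:3]@np.array([d[0],-d[1],-d[2]]); return T[:3,3],d
def onz(K,T,uv,z):
    o,d=ray(K,T,uv); return o+d*(z-o[2])/d[2]
def proj(K,T,P):
    p=T[:3,:3].T@(np.asarray(P)-T[:3,3]); p=K@np.array([p[0],-p[1],-p[2]]); return p[:2]/p[2]
def save(img,n): cv2.imwrite("pics/"+n+".png",img[:,:,::-1])
E
python3 - <<'E'
from h import *
s=arm.get_state();print({k:np.round(v,3).tolist() for k,v in s.items()},arm.tcp_to_grasp)
for n in ["scene","side"]:
    c=arm.calibration(n); print(n,c.keys())
    im=arm.grab_frame(n);save(im,n+"0")
    K,T=cam(n); print(T[:3,3],-T[:3,2])
    for th in ["board","place0","place1","place2","fence","hinge","handle"]:
        print(th,[(np.round(d["xy"]).tolist(),round(d["score"],2)) for d in arm.spot_point(th,n)][:3])
    print("plq",[(np.round(d["xy"]).tolist(),round(d["score"],2)) for d in arm.spot_in("plaque0",n)])
E
```

```text
pics
{'t': 0.0, 'q': [1.638, 0.359, 0.011, -0.0, -1.224, -0.288], 'qd': [-0.0, 0.0, -0.001, 0.002, -0.001, -0.001], 'joint_efforts': [0.001, -58.271, 29.306, 6.998, 0.007, -0.0], 'eef_pos': [0.148, 0.658, 0.404], 'ee_rot': [3.14, -0.0, -0.221], 'force': [-0.041, 0.403, 0.242], 'moment': [0.015, -0.002, 0.031], 'width': 0.088} 0.1593
scene dict_keys(['intrinsics', 'T'])
[ 1.17796117 -0.34491844  0.9189083 ] [-0.49960341  0.30745707 -0.8098559 ]
board [([294.0, 201.0], 0.65), ([289.0, 232.0], 0.5), ([329.0, 167.0], 0.3)]
place0 [([275.0, 177.0], 0.94), ([310.0, 218.0], 0.68), ([292.0, 196.0], 0.57)]
place1 [([275.0, 177.0], 0.94), ([310.0, 218.0], 0.68), ([292.0, 196.0], 0.57)]
place2 [([275.0, 177.0], 0.94), ([310.0, 218.0], 0.68), ([292.0, 196.0], 0.57)]
fence [([302.0, 192.0], 0.81)]
hinge [([327.0, 168.0], 0.65)]
handle [([324.0, 101.0], 0.72)]
plq [([228.0, 301.0], 0.83), ([270.0, 214.0], 0.79), ([332.0, 284.0], 0.6), ([288.0, 230.0], 0.58), ([249.0, 190.0], 0.56)]
side dict_keys(['intrinsics', 'T'])
[ 0.33046069 -0.99120697  0.76216687] [ 0.24140361  0.79826425 -0.55181381]
board [([302.0, 230.0], 0.73), ([300.0, 338.0], 0.45)]
place0 [([299.0, 227.0], 0.92), ([268.0, 237.0], 0.91), ([330.0, 220.0], 0.73)]
place1 [([299.0, 227.0], 0.92), ([268.0, 237.0], 0.91), ([330.0, 220.0], 0.73)]
place2 [([299.0, 227.0], 0.92), ([268.0, 237.0], 0.91), ([330.0, 220.0], 0.73)]
fence [([293.0, 222.0], 0.74)]
hinge []
handle [([278.0, 112.0], 0.77)]
plq [([405.0, 218.0], 0.82), ([277.0, 256.0], 0.8), ([345.0, 232.0], 0.74), ([411.0, 291.0], 0.71), ([310.0, 244.0], 0.59)]
```

View pics/scene0.png

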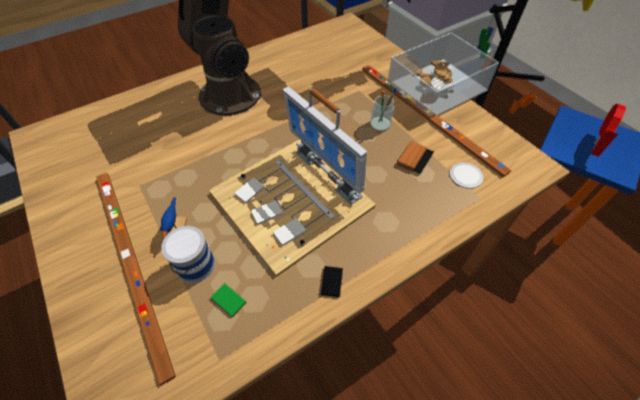

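View pics/side0.png

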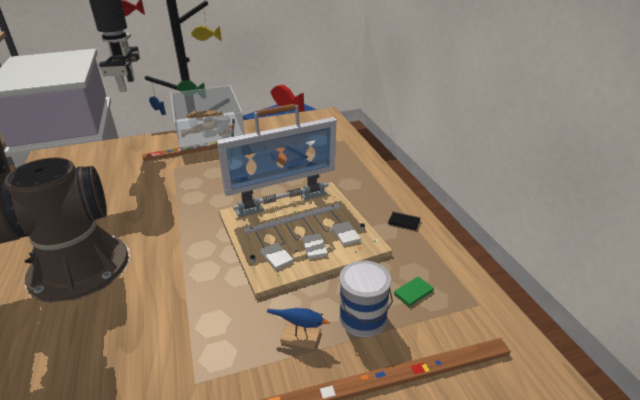

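Run:
```python
from h import *
for n,uvs in dict(scene=[(275,177),(292,196),(310,218)],side=[(268,237),(299,227),(330,220)]).items():
    K,T=cam(n)
    for uv in uvs: print(n,"place",np.round(onz(K,T,uv,.018),4))
for n,uvs in dict(scene=[(249,190),(270,214),(288,230)],side=[(277,256),(310,244),(345,232)]).items():
    K,T=cam(n)
    for uv in uvs: print(n,"plq",np.round(onz(K,T,uv,.03),4))
for n,uv in dict(scene=(324,101),side=(278,112)).items():
    K,T=cam(n); print(n,np.round(onz(K,T,uv,.31),4))
```

```text
scene place [ 0.4702 -0.0591  0.018 ]
scene place [ 0.5632 -0.052   0.018 ]
scene place [ 0.6599 -0.0486  0.018 ]
side place [ 0.4742 -0.0644  0.018 ]
side place [ 0.5631 -0.0497  0.018 ]
side place [ 0.6526 -0.0473  0.018 ]
scene plq [ 0.4813 -0.153   0.03  ]
scene plq [ 0.5927 -0.1415  0.03  ]
scene plq [ 0.6674 -0.1251  0.03  ]
side plq [ 0.4768 -0.1592  0.03  ]
side plq [ 0.5666 -0.1418  0.03  ]
side plq [ 0.6673 -0.1249  0.03  ]
scene [0.5505 0.0697 0.31  ]
side [0.5505 0.0564 0.31  ]
```

The scene shows the board (centre near 292,198) and three white plaques at about (249,190), (270,214), (288,230). The frame is raised behind them, with its handle at (324,101). The look-alikes are green at (228,301) and black at (332,284), both off the board. The side view agrees: plaques at (277,256), (315,246), (345,232), green at (411,291), black at (405,218). I choose the three white ones on the board, and will go over the frame to check them from the wrist camera.

>>> move_arm(
  deltas=[
    [10,-20,30,0,0,0],
    [14,-26,28,0,0,0],
    [14,-26,28,0,0,0],
    [14,-26,28,0,0,0],
    [14,-26,26,0,0,0],
  ],
)

```text
t: 1.32
eef_pos: [0.2143, 0.5332, 0.5464]
ee_rot: [-3.141, -0.0, -0.22]
force: [1.2, 1.1, 1.1]
width: 0.0876
```

>>> move_arm(
  deltas=[
    [17,-33,0,0,0,-3.6],
    [17,-33,0,0,0,-3.6],
    [17,-33,0,0,0,-3.6],
    [17,-33,0,0,0,-3.6],
    [17,-33,0,0,0,-3.6],
  ],
)

```text
t: 1.73
eef_pos: [0.2992, 0.3676, 0.545]
ee_rot: [-3.141, 0.0, -0.538]
force: [1.1, 0.3, 0.5]
width: 0.0876
```

>>> move_arm(
  deltas=[
    [17,-33,0,0,0,-3.6],
    [17,-33,0,0,0,-3.6],
    [17,-33,0,0,0,-3.6],
    [17,-33,0,0,0,-3.6],
    [17,-33,0,0,0,-3.6],
  ],
)

```text
t: 2.15
eef_pos: [0.384, 0.2026, 0.5452]
ee_rot: [-3.14, 0.0, -0.852]
force: [0.6, 0.5, 0.2]
width: 0.0874
```

>>> move_arm(
  deltas=[
    [17,-33,0,0,0,-3.6],
    [17,-33,0,0,0,-3.6],
    [17,-33,0,0,0,-3.6],
    [17,-33,0,0,0,-3.6],
    [17,-33,0,0,0,-3.6],
  ],
)

```text
t: 2.57
eef_pos: [0.469, 0.0376, 0.5451]
ee_rot: [-3.14, 0.0, -1.166]
force: [0.8, 1.2, -1.1]
width: 0.0875
```

>>> move_arm(
  deltas=[
    [17,-33,0,0,0,-3.6],
    [17,-33,0,0,0,-3.6],
    [17,-33,0,0,0,-3.6],
    [17,-33,0,0,0,-3.6],
    [17,-33,0,0,0,-3.6],
  ],
)

```text
t: 2.98
eef_pos: [0.5542, -0.1274, 0.5449]
ee_rot: [-3.141, 0.0, -1.481]
force: [0.5, 0.5, -0.2]
width: 0.0878
```

>>> move_arm(
  deltas=[
    [0,0,-10,0,0,0],
    [0,0,0,0,0,0],
    [0,0,0,0,0,0],
    [0,0,0,0,0,0],
    [0,0,0,0,0,0],
  ],
)

```text
t: 3.4
eef_pos: [0.5535, -0.1245, 0.5357]
ee_rot: [-3.14, -0.0, -1.476]
force: [0.2, 0.8, 0.2]
width: 0.0879
```

```bash
cat > look.py <<'E'
from h import *
import sys
n=sys.argv[1]
s=arm.get_state();im=arm.grab_frame("wrist");save(im,n)
K,T=cam("wrist",s);print(np.round(s["eef_pos"],4),np.round(s["ee_rot"],3),s["t"])
np.savez(n,im=im,K=K,T=T)
for th,z in [("place0",.018),("plaque0",.030),("fence",.018),("board",.018)]:
    for d in arm.spot_point(th,"wrist"):
        print(th,np.round(d["xy"]),round(d["score"],2),np.round(onz(K,T,d["xy"],z),4))
for d in arm.masks_of("plaque0","wrist"):
    m=d["pixels"].astype(np.uint8)
    c,_=cv2.findContours(m,0,2); c=max(c,key=cv2.contourArea)[:,0]
    P=np.array([onz(K,T,p,.030)[:2]*1000 for p in c],np.float32)
    (cx,cy),(w,h),a=cv2.minAreaRect(P); print("mask",round(d["score"],2),np.round(d["xy"]),"c",round(cx,1),round(cy,1),"wh",round(w,1),round(h,1),"a",round(a,1))
E
python3 look.py w1
```

```text
[ 0.5535 -0.1245  0.5357] [-3.14  -0.    -1.476] 3.4
place0 [366. 204.] 0.87 [ 0.4748 -0.0655  0.018 ]
place0 [311. 208.] 0.81 [ 0.5597 -0.0496  0.018 ]
place0 [255. 205.] 0.76 [ 0.6464 -0.0463  0.018 ]
plaque0 [305. 149.] 0.95 [ 0.5755 -0.1415  0.03  ]
plaque0 [129. 158.] 0.76 [ 0.8317 -0.104   0.03  ]
plaque0 [243. 159.] 0.72 [ 0.6651 -0.1191  0.03  ]
plaque0 [376. 153.] 0.67 [ 0.4717 -0.1467  0.03  ]
fence [311. 228.] 0.62 [ 0.557  -0.0179  0.018 ]
board [310. 198.] 0.87 [ 0.5615 -0.0658  0.018 ]
mask 0.92 [309. 150.] c 575.5 -143.3 wh 82.1 51.2 a 84.9
mask 0.91 [241. 160.] c 667.4 -121.8 wh 50.8 80.8 a 2.8
mask 0.81 [376. 149.] c 476.2 -149.7 wh 52.2 81.3 a 16.7
mask 0.57 [128. 156.] c 836.5 -104.7 wh 51.6 77.6 a 49.4
mask 0.52 [182.   1.] c 745.8 -315.0 wh 52.4 10.6 a 5.5
mask 0.27 [311. 192.] c 565.3 -102.8 wh 351.1 262.2 a 6.0
```

Run:
```python
from h import *
d=np.load("w1.npz");im=d["im"];K,T=d["K"],d["T"]
v=cv2.resize(im[60:300,160:460],None,fx=2.6,fy=2.4,interpolation=cv2.INTER_CUBIC);save(v,"w1c")
```

```text
(no output)
```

View pics/w1c.png

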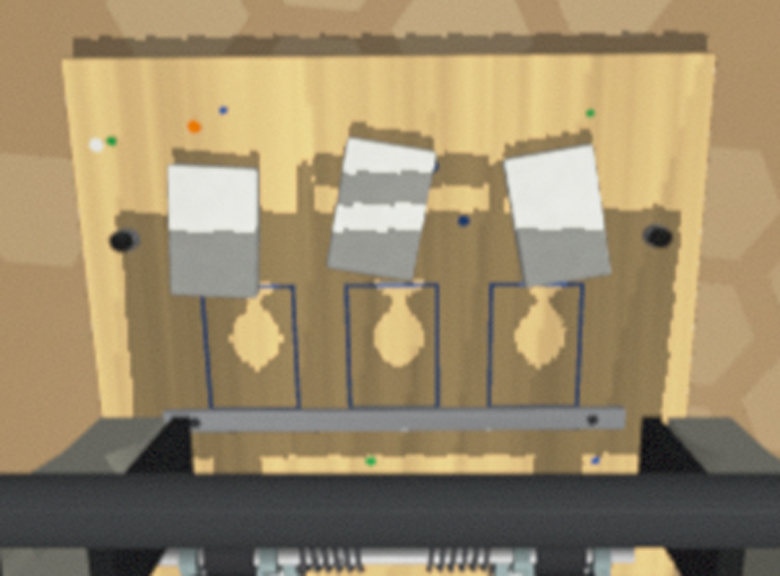

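The wrist crop shows three white plaques on the board at crop px (213,230), (382,208) and (558,215), with frame shadows across them. Below are the three empty outlines and the fence. The black and green look-alikes are off the board. Next I fit the board pose from the outlines.

Run:
```python
from h import *
d=np.load("w1.npz");K,T=d["K"],d["T"]
f=lambda p,z=.018:onz(K,T,(160+p[0]/2.6-.3,60+p[1]/2.4-.3),z)[:2]*1000
px=[(204,286),(293,285),(299,408),(211,408),(346,284),(437,284),(438,408),(350,408),(490,284),(582,283),(579,408),(491,408),(64,58),(713,55)]
b=[];
for c in (85,0,-85): b+=[(c+28,-42.5),(c-28,-42.5),(c-28,40.5),(c+28,40.5)]
b+=[(180,-180),(-180,-180)]
W=np.array([f(p) for p in px]);b=np.array(b,float)
H,_=cv2.estimateAffinePartial2D(b,W);s=np.hypot(H[0,0],H[1,0]);th=np.arctan2(H[1,0],H[0,0])
print("scale",s,"yaw",th,np.degrees(th),"c",H[:,2]); print(np.round(W-(b@H[:,:2].T+H[:,2]),1).tolist())
Rm=np.array([[np.cos(th),-np.sin(th)],[np.sin(th),np.cos(th)]]);c0=W.mean(0)-Rm@b.mean(0);print("rigid c",c0)
# board-frame plaques
for q,a in [((476.2,-149.7),16.7),((575.5,-143.3),-5.1),((667.4,-121.8),2.8)]: print(Rm.T@(np.array(q)-c0),a-np.degrees(th))
for x in(-85,0,85): print("place",Rm@np.array([x,0])+c0, Rm@np.array([x,-60])+c0)
```

```text
scale 0.9943270819757357 yaw 0.10433871919709897 5.978168249794392 c [560.27542219 -55.04052577]
[[-2.2, -0.3], [1.2, -0.2], [1.1, 0.0], [-0.6, -0.6], [-1.1, -0.8], [1.1, -0.2], [0.6, 0.7], [-1.2, 0.0], [-1.2, -0.1], [0.5, -0.2], [-1.2, 1.2], [-3.0, 0.5], [-1.7, -1.5], [1.0, 0.2]]
rigid c [559.76855023 -54.98637869]
[-92.97845237 -85.49491238] 10.721831750205606
[  6.44807654 -89.47176386] -11.078168249794391
[100.08750679 -77.66002804] -3.1781682497943926
place [475.23080979 -63.8390868 ] [ 481.47978022 -123.51278594]
place [559.76855023 -54.98637869] [ 566.01752066 -114.66007783]
place [644.30629068 -46.13367059] [ 650.5552611  -105.80736972]
```

>>> move_arm(
  deltas=[
    [-8,-3,-30,0,0,1.2],
    [-8,-3,-30,0,0,1.2],
    [-8,-3,-30,0,0,1.2],
    [-8,-3,-30,0,0,1.2],
    [-8,-3,-30,0,0,1.2],
  ],
  claw=60,
  squeeze=10,
)

```text
t: 4.12
eef_pos: [0.5132, -0.1404, 0.3837]
ee_rot: [-3.141, -0.0, -1.371]
force: [0.6, 0.0, -0.6]
width: 0.0676
```

>>> move_arm(
  deltas=[
    [-8,-2,-30,0,0,1.2],
    [-8,-2,-30,0,0,1.2],
    [-8,-2,-30,0,0,1.2],
    [-8,-2,-30,0,0,1.2],
    [-6,-2,-25,0,0,0.6],
  ],
)

```text
t: 4.53
eef_pos: [0.4748, -0.1504, 0.2381]
ee_rot: [3.141, 0.0, -1.277]
force: [0.8, 0.9, -0.2]
width: 0.067
```

>>> move_arm(
  deltas=[
    [0,0,0,0,0,0],
    [0,0,0,0,0,0],
    [0,0,0,0,0,0],
    [0,0,0,0,0,0],
    [0,0,0,0,0,0],
  ],
)

```text
t: 4.95
eef_pos: [0.4769, -0.1503, 0.2413]
ee_rot: [-3.139, -0.001, -1.278]
force: [0.1, 0.5, 1.1]
width: 0.0674
```

```bash
python3 look.py w2
```

```text
[ 0.4769 -0.1503  0.2413] [-3.139e+00 -1.000e-03 -1.278e+00] 4.95
place0 [319. 225.] 0.15 [ 0.476  -0.1489  0.018 ]
plaque0 [165. 192.] 0.61 [ 0.5708 -0.1463  0.03  ]
plaque0 [ 12. 182.] 0.6 [ 0.6586 -0.1262  0.03  ]
plaque0 [323. 226.] 0.55 [ 0.475  -0.1527  0.03  ]
mask 0.8 [163. 177.] c 572.7 -150.5 wh 70.9 52.2 a 85.8
mask 0.72 [ 24. 171.] c 650.9 -131.0 wh 30.6 67.2 a 2.6
mask 0.68 [324. 210.] c 478.1 -161.0 wh 49.3 58.8 a 16.0
```

View pics/w2.png

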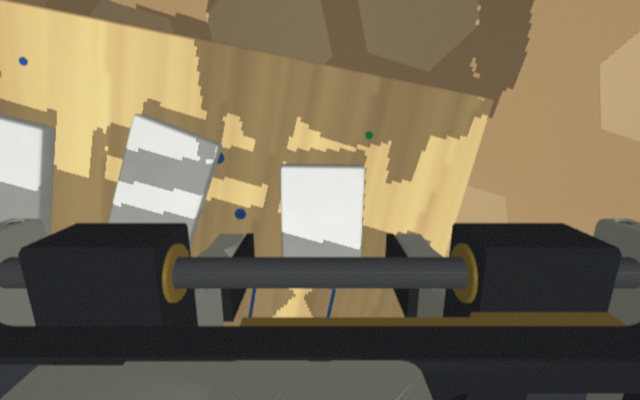

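>>> move_arm(
  deltas=[
    [0,0,-16,0,0,0],
    [0,0,-16,0,0,0],
    [0,0,-10,0,0,0],
    [0,0,0,0,0,0],
    [0,0,0,0,0,0],
  ],
)

```text
t: 5.67
eef_pos: [0.4759, -0.1504, 0.1974]
ee_rot: [3.141, 0.0, -1.278]
force: [0.2, -0.7, -0.1]
width: 0.0669
```

>>> move_arm(
  deltas=[
    [0,0,0,0,0,0],
    [0,0,0,0,0,0],
    [0,0,0,0,0,0],
    [0,0,0,0,0,0],
    [0,0,0,0,0,0],
  ],
  claw=255,
)

```text
t: 6.08
eef_pos: [0.4759, -0.1504, 0.1978]
ee_rot: [-3.141, -0.0, -1.278]
force: [-0.4, 0.2, 0.9]
width: 0.0498
```

>>> move_arm(
  deltas=[
    [0,0,0,0,0,0],
    [0,0,0,0,0,0],
    [0,0,0,0,0,0],
    [0,0,0,0,0,0],
    [0,0,5,0,0,0],
  ],
)

```text
t: 6.5
eef_pos: [0.4754, -0.1504, 0.2021]
ee_rot: [3.14, 0.0, -1.279]
force: [-0.9, -0.5, -0.3]
width: 0.0499
```

>>> move_arm(
  deltas=[
    [0,16,0,0,0,-2.2],
    [0,16,0,0,0,-2.2],
    [0,16,0,0,0,-2.2],
    [0,16,0,0,0,-2.2],
    [0,16,0,0,0,-2],
  ],
)

```text
t: 6.92
eef_pos: [0.4757, -0.0697, 0.2029]
ee_rot: [-3.142, 0.0, -1.469]
force: [-0.3, -0.1, -0.4]
width: 0.0496
```

>>> move_arm(
  deltas=[
    [0,0,0,0,0,0],
    [0,0,-3,0,0,0],
    [0,0,-2,0,0,0],
    [0,0,0,0,0,0],
    [0,0,0,0,0,0],
  ],
)

```text
t: 7.33
eef_pos: [0.4757, -0.071, 0.1974]
ee_rot: [3.141, -0.0, -1.467]
force: [0.1, -0.5, -0.4]
width: 0.0494
```

>>> move_arm(
  deltas=[
    [-0.2,2,0,0,0,0],
    [-0.2,2,0,0,0,0],
    [-0.2,2,0,0,0,0],
    [-0.2,2,0,0,0,0],
    [0,0,0,0,0,0],
  ],
)

```text
t: 7.75
eef_pos: [0.4752, -0.063, 0.1979]
ee_rot: [3.141, -0.001, -1.466]
force: [2.0, -8.8, -0.6]
width: 0.0499
```

The −8.8 N in y shows contact with the fence, so I release and lift to check.

>>> move_arm(
  deltas=[
    [0,0,0,0,0,0],
    [0,0,0,0,0,0],
    [0,0,0,0,0,0],
    [0,0,20,0,0,0],
    [0,0,40,0,0,0],
  ],
  claw=75,
)

```text
t: 8.17
eef_pos: [0.4733, -0.0625, 0.2546]
ee_rot: [3.133, -0.001, -1.468]
force: [1.9, -0.4, 0.6]
width: 0.062
```

>>> move_arm(
  deltas=[
    [15,-15,35,0,0,0],
    [20,-15,30,0,0,0],
    [20,-15,30,0,0,0],
    [20,-15,30,0,0,0],
    [20,-15,30,0,0,0],
  ],
)

```text
t: 8.58
eef_pos: [0.5704, -0.138, 0.4146]
ee_rot: [-3.141, 0.0, -1.467]
force: [1.5, -0.0, -0.4]
width: 0.0619
```

>>> move_arm(
  deltas=[
    [0,0,0,0,0,0],
    [0,0,0,0,0,0],
    [0,0,0,0,0,0],
    [0,0,0,0,0,0],
    [0,0,0,0,0,0],
  ],
)

```text
t: 9.0
eef_pos: [0.5694, -0.1369, 0.4116]
ee_rot: [3.14, 0.0, -1.466]
force: [-0.7, -0.9, -0.5]
width: 0.0619
```

```bash
python3 look.py w3;python3 - <<'E'
from h import *
im=np.load("w3.npz")["im"];save(cv2.resize(im[20:300,120:520],None,fx=2,fy=2,interpolation=cv2.INTER_CUBIC),"w3c")
E
```

```text
[ 0.5694 -0.1369  0.4116] [ 3.14   0.    -1.466] 9.0
place0 [246. 244.] 0.93 [ 0.6464 -0.0453  0.018 ]
place0 [318. 246.] 0.59 [ 0.5604 -0.0516  0.018 ]
plaque0 [390. 242.] 0.91 [ 0.477 -0.07   0.03 ]
plaque0 [228. 184.] 0.81 [ 0.6682 -0.1194  0.03  ]
plaque0 [314. 170.] 0.74 [ 0.574  -0.1457  0.03  ]
board [319. 234.] 0.94 [ 0.5608 -0.0669  0.018 ]
mask 0.93 [ 77. 179.] c 833.0 -106.6 wh 53.7 77.9 a 50.0
mask 0.86 [227. 183.] c 666.6 -122.1 wh 51.8 81.7 a 1.1
mask 0.81 [315. 170.] c 575.0 -144.4 wh 79.9 49.6 a 85.5
mask 0.76 [388. 225.] c 476.7 -78.9 wh 50.9 55.5 a 6.0
```

View pics/w3c.png

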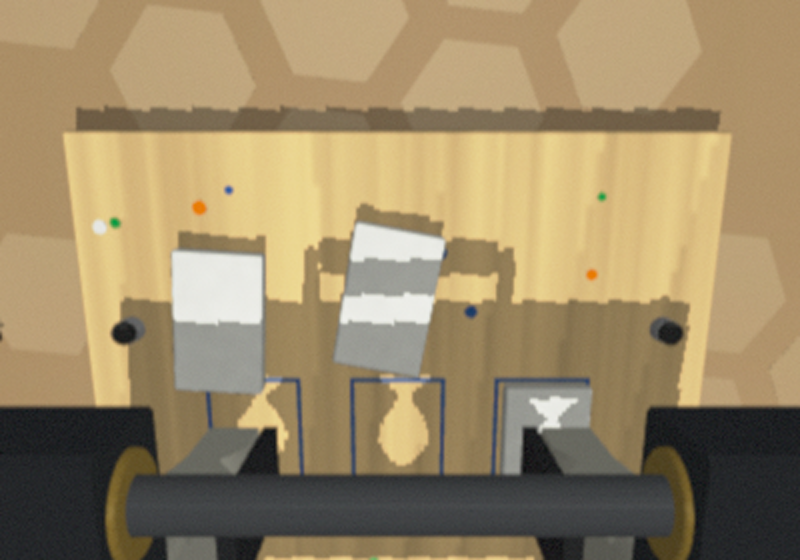

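Plaque A sits inside its outline with even margins (about 3–4 px on each side after height correction), so the place estimates hold. Next is the middle plaque.

>>> move_arm(
  deltas=[
    [1,-1,-35,0,0,-2.2],
    [1,-1,-35,0,0,-2.2],
    [1,-1,-35,0,0,-2.2],
    [1,-2,-35,0,0,-2.2],
    [2,-2,-32,0,0,-2],
  ],
  claw=68,
)

```text
t: 9.72
eef_pos: [0.5756, -0.1444, 0.239]
ee_rot: [3.142, 0.0, -1.657]
force: [0.4, 0.7, -0.1]
width: 0.0643
```

>>> move_arm(
  deltas=[
    [0,0,0,0,0,0],
    [0,0,-16,0,0,0],
    [0,0,-16,0,0,0],
    [0,0,-9,0,0,0],
    [0,0,0,0,0,0],
  ],
)

```text
t: 10.13
eef_pos: [0.5758, -0.1443, 0.1991]
ee_rot: [3.14, -0.0, -1.655]
force: [0.3, 0.1, 1.0]
width: 0.0641
```

>>> move_arm(
  deltas=[
    [0,0,0,0,0,0],
    [0,0,0,0,0,0],
    [0,0,0,0,0,0],
    [0,0,0,0,0,0],
    [0,0,0,0,0,0],
  ],
  claw=255,
)

```text
t: 10.55
eef_pos: [0.5765, -0.1444, 0.2011]
ee_rot: [-3.139, 0.0, -1.655]
force: [-1.1, 0.9, 7.0]
width: 0.0502
```

>>> move_arm(
  deltas=[
    [0,0,0,0,0,0],
    [0,0,0,0,0,0],
    [0,0,0,0,0,0],
    [0,0,5,0,0,0],
    [0,0,0,0,0,0],
  ],
)

```text
t: 10.97
eef_pos: [0.5763, -0.1444, 0.2058]
ee_rot: [-3.14, 0.0, -1.655]
force: [-0.0, -0.4, -1.1]
width: 0.0497
```

>>> move_arm(
  deltas=[
    [-3,17,0,0,0,2.2],
    [-3,17,0,0,0,2.2],
    [-3,17,0,0,0,2.2],
    [-3,17,0,0,0,2.2],
    [-4,15.5,0,0,0,2],
  ],
)

```text
t: 11.38
eef_pos: [0.5599, -0.0601, 0.2047]
ee_rot: [-3.141, 0.0, -1.465]
force: [0.9, 0.6, -0.1]
width: 0.05
```

>>> move_arm(
  deltas=[
    [0,0,0,0,0,0],
    [0,0,-3,0,0,0],
    [0,0,-3,0,0,0],
    [0,0,0,0,0,0],
    [0,0,0,0,0,0],
  ],
)

```text
t: 11.8
eef_pos: [0.5605, -0.0614, 0.1989]
ee_rot: [-3.141, 0.0, -1.468]
force: [0.8, 1.9, 4.8]
width: 0.0495
```

>>> move_arm(
  deltas=[
    [-0.2,2,0,0,0,0],
    [-0.2,2,0,0,0,0],
    [-0.2,2,0,0,0,0],
    [-0.2,2,0,0,0,0],
    [0,0,0,0,0,0],
  ],
)

```text
t: 12.22
eef_pos: [0.5595, -0.0539, 0.1987]
ee_rot: [-3.142, -0.002, -1.467]
force: [2.6, -9.8, 2.5]
width: 0.0498
```

The finger beside plaque C would hit the stop (board x=152, y=−72), so I grasp C 20 mm nearer its −y end.

>>> move_arm(
  deltas=[
    [0,0,0,0,0,0],
    [0,0,0,0,0,0],
    [0,0,0,0,0,0],
    [0,0,20,0,0,0],
    [0,0,40,0,0,0],
  ],
  claw=75,
)

```text
t: 12.63
eef_pos: [0.5573, -0.0529, 0.2546]
ee_rot: [3.132, -0.0, -1.468]
force: [0.1, -0.3, 0.3]
width: 0.0614
```

>>> move_arm(
  deltas=[
    [22,-18,0,0,0,-0.8],
    [22,-18,0,0,0,-0.8],
    [22,-18,0,0,0,-0.8],
    [22,-18,0,0,0,-0.8],
    [21,-17,0,0,0,-0.8],
  ],
  claw=68,
)

```text
t: 13.05
eef_pos: [0.6691, -0.1425, 0.2585]
ee_rot: [3.141, 0.0, -1.537]
force: [0.2, 0.6, 0.4]
width: 0.0641
```

>>> move_arm(
  deltas=[
    [0,0,-10,0,0,0],
    [0,0,0,0,0,0],
    [0,0,0,0,0,0],
    [0,0,0,0,0,0],
    [0,0,0,0,0,0],
  ],
)

```text
t: 13.47
eef_pos: [0.6679, -0.1412, 0.2492]
ee_rot: [-3.141, 0.0, -1.536]
force: [0.1, 1.0, 0.3]
width: 0.0643
```

```bash
python3 look.py w4
```

```text
[ 0.6679 -0.1412  0.2492] [-3.141  0.    -1.536] 13.4667
plaque0 [316. 249.] 0.94 [ 0.6686 -0.1247  0.03  ]
mask 0.8 [313. 235.] c 669.1 -141.8 wh 50.4 45.4 a 2.7
mask 0.73 [ 49. 219.] c 838.1 -138.7 wh 22.3 28.9 a 47.4
```

View pics/w4.png

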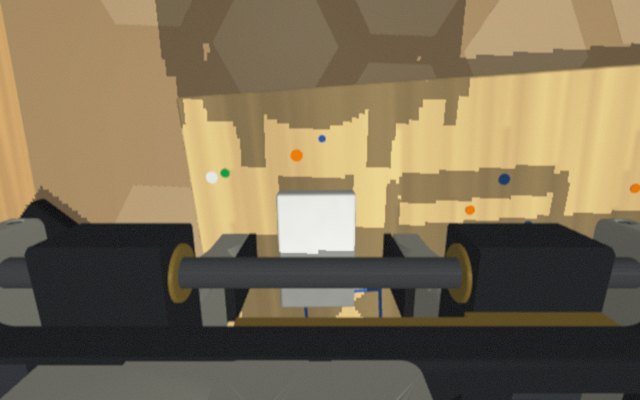

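>>> move_arm(
  deltas=[
    [0,0,-16,0,0,0],
    [0,0,-16,0,0,0],
    [0,0,-12,0,0,0],
    [0,0,-6,0,0,0],
    [0,0,0,0,0,0],
  ],
)

```text
t: 14.18
eef_pos: [0.668, -0.1419, 0.1975]
ee_rot: [3.14, -0.0, -1.537]
force: [-0.7, 0.1, -0.1]
width: 0.0638
```

>>> move_arm(
  deltas=[
    [0,0,0,0,0,0],
    [0,0,0,0,0,0],
    [0,0,0,0,0,0],
    [0,0,0,0,0,0],
    [0,0,0,0,0,0],
  ],
  claw=255,
)

```text
t: 14.6
eef_pos: [0.6685, -0.1419, 0.1992]
ee_rot: [-3.141, -0.0, -1.537]
force: [-0.3, 1.0, 1.1]
width: 0.05
```

>>> move_arm(
  deltas=[
    [0,0,0,0,0,0],
    [0,0,0,0,0,0],
    [0,0,0,0,0,0],
    [0,0,5,0,0,0],
    [0,0,0,0,0,0],
  ],
)

```text
t: 15.02
eef_pos: [0.6683, -0.1419, 0.2043]
ee_rot: [-3.141, -0.0, -1.537]
force: [0.1, 0.2, -0.9]
width: 0.0499
```

>>> move_arm(
  deltas=[
    [-7,-0.7,0,0,0,2],
    [-7,-0.7,0,0,0,2],
    [-1.5,14,0,0,0,0],
    [-1.5,14,0,0,0,0],
    [-1.5,14,0,0,0,0],
  ],
)

```text
t: 15.43
eef_pos: [0.6496, -0.1003, 0.2036]
ee_rot: [3.142, 0.0, -1.468]
force: [0.4, -0.1, -0.9]
width: 0.0501
```

>>> move_arm(
  deltas=[
    [-1.5,15,0,0,0,0],
    [-1.5,14,0,0,0,0],
    [0,0,0,0,0,0],
    [0,0,-3,0,0,0],
    [0,0,-2.5,0,0,0],
  ],
)

```text
t: 15.85
eef_pos: [0.647, -0.0715, 0.1984]
ee_rot: [-3.141, 0.0, -1.466]
force: [-2.9, 3.3, 11.8]
width: 0.0498
```

>>> move_arm(
  deltas=[
    [0,0,0,0,0,0],
    [-0.2,2,0,0,0,0],
    [-0.2,2,0,0,0,0],
    [-0.2,2,0,0,0,0],
    [-0.2,2,0,0,0,0],
  ],
)

```text
t: 16.27
eef_pos: [0.6464, -0.0658, 0.1985]
ee_rot: [-3.141, -0.002, -1.467]
force: [3.1, -13.5, 0.2]
width: 0.0498
```

>>> move_arm(
  deltas=[
    [-0.1,1,0,0,0,0],
    [0,0,0,0,0,0],
    [0,0,0,0,0,0],
    [0,0,0,0,0,0],
    [0,0,0,0,0,0],
  ],
)

```text
t: 16.68
eef_pos: [0.6463, -0.0652, 0.1984]
ee_rot: [-3.141, -0.002, -1.468]
force: [2.6, -11.0, -0.1]
width: 0.0499
```

>>> move_arm(
  deltas=[
    [0,0,0,0,0,0],
    [0,0,0,0,0,0],
    [0,0,0,0,0,0],
    [0,0,20,0,0,0],
    [0,0,40,0,0,0],
  ],
  claw=75,
)

```text
t: 17.1
eef_pos: [0.6438, -0.0632, 0.2534]
ee_rot: [3.132, 0.001, -1.468]
force: [1.8, 0.0, 0.1]
width: 0.0613
```

>>> move_arm(
  deltas=[
    [-9,-6,30,0,0,0],
    [-9,-6,30,0,0,0],
    [-9,-6,30,0,0,0],
    [-9,-6,30,0,0,0],
    [-9,-6,30,0,0,0],
  ],
)

```text
t: 17.52
eef_pos: [0.6, -0.0932, 0.4095]
ee_rot: [3.141, 0.0, -1.467]
force: [0.3, -1.2, -0.8]
width: 0.0617
```

>>> move_arm(
  deltas=[
    [-10,-8,30,0,0,0],
    [-12,-8,30,0,0,0],
    [-12,-8,30,0,0,0],
    [-12,-8,30,0,0,0],
    [0,0,0,0,0,0],
  ],
)

```text
t: 17.93
eef_pos: [0.5534, -0.1265, 0.5356]
ee_rot: [-3.132, -0.002, -1.467]
force: [0.9, -0.7, 1.6]
width: 0.0619
```

>>> move_arm(
  deltas=[
    [0,0,0,0,0,0],
    [0,0,0,0,0,0],
    [0,0,0,0,0,0],
    [0,0,0,0,0,0],
    [0,0,0,0,0,0],
  ],
)

```text
t: 18.35
eef_pos: [0.5552, -0.125, 0.527]
ee_rot: [3.14, 0.0, -1.467]
force: [-0.9, 0.1, -0.6]
width: 0.062
```

```bash
python3 look.py w5;python3 - <<'E'
from h import *
im=np.load("w5.npz")["im"];save(cv2.resize(im[100:300,170:450],None,fx=2.8,fy=2.8,interpolation=cv2.INTER_CUBIC),"w5c")
for n in ["scene","side"]:
    arm.grab_frame(n);K,T=cam(n)
    for d in arm.spot_point("handle",n)[:2]: 
        o,r=ray(K,T,d["xy"]); print(n,d["xy"],round(d["score"],2),np.round(onz(K,T,d["xy"],.31),4))
E
```

```text
[ 0.5552 -0.125   0.527 ] [ 3.14   0.    -1.467] 18.35
place0 [367. 209.] 0.43 [ 0.4722 -0.0609  0.018 ]
plaque0 [127. 154.] 0.97 [ 0.8285 -0.1092  0.03  ]
plaque0 [309. 209.] 0.96 [ 0.5614 -0.0547  0.03  ]
plaque0 [368. 208.] 0.71 [ 0.474  -0.0662  0.03  ]
plaque0 [255. 210.] 0.61 [ 0.6422 -0.0455  0.03  ]
fence [308. 230.] 0.74 [ 0.5598 -0.017   0.018 ]
board [311. 230.] 0.44 [ 0.5551 -0.017   0.018 ]
board [308. 292.] 0.37 [0.5486 0.0898 0.018 ]
mask 0.89 [254. 209.] c 642.4 -48.0 wh 50.8 79.3 a 6.0
mask 0.76 [369. 210.] c 474.8 -64.7 wh 50.5 81.0 a 5.9
mask 0.65 [122. 155.] c 835.8 -104.9 wh 52.7 78.6 a 50.0
mask 0.64 [308. 211.] c 558.9 -56.7 wh 48.9 79.5 a 6.1
mask 0.61 [179.   0.] c 753.5 -312.2 wh 34.7 6.9 a 6.0
scene [327.1, 166.7] 0.66 [ 0.7357 -0.0437  0.31  ]
scene [323.2, 102.0] 0.53 [0.5526 0.0659 0.31  ]
side [276.8, 108.2] 0.51 [0.5533 0.0814 0.31  ]
```

View pics/w5c.png

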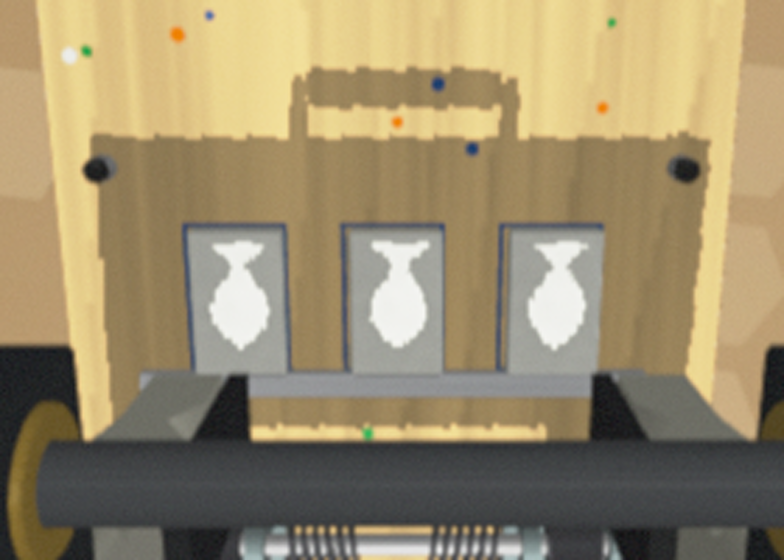

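All three plaques lie inside their outlines with their ends at the fence, 84 mm apart and all at 6.0°, which matches the board. Next I go over the handle, with the jaws turned across the bar.

>>> move_arm(
  deltas=[
    [0,13,3,0,0,6],
    [0,13,3,0,0,6],
    [-1,13,3,0,0,6],
    [-1,13,3,0,0,6],
    [-1,13,3,0,0,6],
  ],
  claw=0,
)

```text
t: 19.27
eef_pos: [0.5517, -0.0598, 0.5433]
ee_rot: [-3.142, -0.0, -0.938]
force: [0.0, 1.1, -0.3]
width: 0.0861
```

>>> move_arm(
  deltas=[
    [0,13,2,0,0,6],
    [0,13,2,0,0,6],
    [-1,13,2,0,0,6],
    [-1,13,2,0,0,6],
    [-1,13,2,0,0,6],
  ],
)

```text
t: 19.68
eef_pos: [0.5487, 0.0053, 0.5534]
ee_rot: [-3.141, -0.0, -0.415]
force: [-0.3, 0.8, 0.2]
width: 0.0876
```

>>> move_arm(
  deltas=[
    [0,13,0,0,0,6],
    [0,13,0,0,0,6],
    [0,13,0,0,0,6],
    [-1,13,0,0,0,6],
    [0,14,0,0,0,6],
  ],
)

```text
t: 20.1
eef_pos: [0.5476, 0.0712, 0.5533]
ee_rot: [-3.141, -0.0, 0.109]
force: [-0.2, 0.0, 0.2]
width: 0.0879
```

>>> move_arm(
  deltas=[
    [0,0,0,0,0,0],
    [0,0,0,0,0,0],
    [0,0,0,0,0,0],
    [0,0,0,0,0,0],
    [0,0,0,0,0,0],
  ],
)

```text
t: 20.52
eef_pos: [0.5478, 0.0701, 0.5532]
ee_rot: [3.142, -0.0, 0.102]
force: [-0.9, 0.4, -0.4]
width: 0.0878
```

Run:
```python
from h import *
s=arm.get_state();im=arm.grab_frame("wrist");save(im,"w6");K,T=cam("wrist",s);print(np.round(s["eef_pos"],4),np.round(s["ee_rot"],3),np.round(s["q"],2))
print("cam",T[:3,3],-T[:3,2])
P=[]
for d in arm.spot_point("handle","wrist"): print(d["xy"],d["score"],np.round(onz(K,T,d["xy"],.31),4))
print("expected px",proj(K,T,[.5465,.0723,.310]))
for d in arm.masks_of("handle","wrist")[:2]:
    ys,xs=np.nonzero(d["pixels"]);print("mask",d["score"],xs.min(),xs.max(),ys.min(),ys.max())
```

```text
[0.5478 0.0701 0.5532] [ 3.142 -0.     0.102] [ 0.48  0.09 -0.    0.   -1.47  1.19]
cam [0.61376075 0.07666312 0.5334045 ] [-0.25034424 -0.0254324  -0.96782279]
[318.5, 213.9] 0.8 [0.5466 0.0705 0.31  ]
expected px [316.00088228 213.79798164]
mask 0.6 305 328 142 257
mask 0.37 283 534 0 317
```

View pics/w6.png

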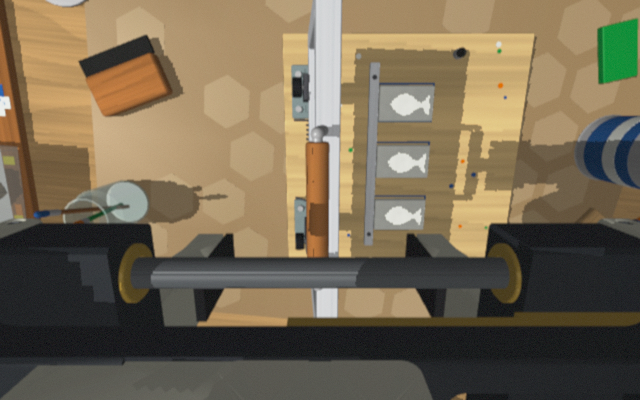

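The wrist view shows the bar (px 305–328 × 142–257) centred between the open fingers, with the expected and found points within 3 px. I descend and pinch it.

>>> move_arm(
  deltas=[
    [0,0,-20,0,0,0],
    [0,0,-20,0,0,0],
    [0,0,-20,0,0,0],
    [0,0,-16,0,0,0],
    [0,0,-8,0,0,0],
  ],
)

```text
t: 21.08
eef_pos: [0.5474, 0.0704, 0.467]
ee_rot: [3.141, 0.003, 0.103]
force: [0.2, -0.2, -0.3]
width: 0.0874
```

>>> move_arm(
  deltas=[
    [0,0,0,0,0,0],
    [0,0,0,0,0,0],
    [0,0,0,0,0,0],
    [0,0,0,0,0,0],
    [0,0,0,0,0,0],
  ],
  claw=255,
  squeeze=30,
)

```text
t: 21.5
eef_pos: [0.548, 0.0707, 0.4702]
ee_rot: [-3.141, -0.002, 0.104]
force: [0.8, 0.2, 1.1]
width: 0.0598
```

>>> move_arm(
  deltas=[
    [0,0,0,0,0,0],
    [0,0,0,0,0,0],
    [0,0,0,0,0,0],
    [0,0,0,0,0,0],
    [0,0,0,0,0,0],
  ],
)

```text
t: 21.92
eef_pos: [0.5478, 0.0707, 0.4692]
ee_rot: [3.142, 0.0, 0.104]
force: [0.3, 0.1, 1.2]
width: 0.0264
```

Run:
```python
from h import *
s=arm.get_state();print(np.round(s["eef_pos"],4),np.round(s["force"],1),np.round(s["moment"],2))
ey=np.array([-.1042,.9946]);p=lambda th:np.r_[-267.3*np.cos(th+.045)*ey,267.3*np.sin(th+.045)]
N=35; # smooth profile
u=np.linspace(0,1,N+1);pr=1.5*(1-u);P=np.array([p(t) for t in pr]);print(np.round(np.diff(P,axis=0),1).tolist());print(P[-1]-P[0])
```

```text
[0.5478 0.0707 0.4692] [0.3 0.1 1.2] [-0.07  0.03  0.01]
[[1.2, -11.4, -0.5], [1.2, -11.3, -1.0], [1.2, -11.3, -1.5], [1.2, -11.2, -2.0], [1.2, -11.1, -2.5], [1.2, -11.0, -3.0], [1.1, -10.9, -3.4], [1.1, -10.7, -3.9], [1.1, -10.5, -4.4], [1.1, -10.3, -4.8], [1.1, -10.1, -5.2], [1.0, -9.9, -5.7], [1.0, -9.6, -6.1], [1.0, -9.4, -6.5], [1.0, -9.1, -6.9], [0.9, -8.8, -7.3], [0.9, -8.5, -7.7], [0.9, -8.1, -8.0], [0.8, -7.8, -8.4], [0.8, -7.4, -8.7], [0.7, -7.0, -9.0], [0.7, -6.7, -9.3], [0.7, -6.3, -9.6], [0.6, -5.8, -9.8], [0.6, -5.4, -10.1], [0.5, -5.0, -10.3], [0.5, -4.5, -10.5], [0.4, -4.1, -10.7], [0.4, -3.6, -10.9], [0.3, -3.2, -11.0], [0.3, -2.7, -11.1], [0.2, -2.2, -11.2], [0.2, -1.7, -11.3], [0.1, -1.2, -11.4], [0.1, -0.8, -11.4]]
[  27.10604731 -258.73008301 -255.18662668]
```

>>> move_arm(
  deltas=[
    [0,0,0,0,0,0],
    [0,0,0,0,0,0],
    [0,0,0,0,0,0],
    [0,0,0,0,0,0],
    [0,0,0,0,0,0],
  ],
)

```text
t: 22.33
eef_pos: [0.5478, 0.0709, 0.4692]
ee_rot: [-3.141, -0.0, 0.104]
force: [-1.9, 2.0, -0.1]
width: 0.0151
```

>>> move_arm(
  deltas=[
    [1.2,-11.4,-0.5,0,0,0],
    [1.2,-11.3,-1,0,0,0],
    [1.2,-11.3,-1.5,0,0,0],
    [1.2,-11.2,-2,0,0,0],
    [1.2,-11.1,-2.5,0,0,0],
  ],
)

```text
t: 22.75
eef_pos: [0.5539, 0.0133, 0.4612]
ee_rot: [-3.141, 0.0, 0.104]
force: [-0.1, 3.4, -2.7]
width: 0.0152
```

>>> move_arm(
  deltas=[
    [1.2,-11,-3,0,0,0],
    [1.1,-10.9,-3.4,0,0,0],
    [1.1,-10.7,-3.9,0,0,0],
    [1.1,-10.5,-4.4,0,0,0],
    [1.1,-10.3,-4.8,0,0,0],
  ],
  squeeze=45,
)

```text
t: 23.17
eef_pos: [0.5594, -0.04, 0.4414]
ee_rot: [-3.141, 0.0, 0.104]
force: [-0.5, 6.8, -3.8]
width: 0.0148
```

>>> move_arm(
  deltas=[
    [1.1,-10.1,-5.2,0,0,0],
    [1,-9.9,-5.7,0,0,0],
    [1,-9.6,-6.1,0,0,0],
    [1,-9.4,-6.5,0,0,0],
    [1,-9.1,-6.9,0,0,0],
  ],
)

```text
t: 23.58
eef_pos: [0.5644, -0.0878, 0.4109]
ee_rot: [-3.141, 0.0, 0.104]
force: [-1.1, 8.7, -2.8]
width: 0.015
```

Run:
```python
from h import *
s=arm.get_state();print(np.round(s["eef_pos"],4),np.round(s["force"],1),np.round(s["moment"],2))
g=s["eef_pos"]-np.array([0,0,.1593]);c=np.array([.5598,-.055]);ey=np.array([-.1042,.9946])
y=(g[:2]-c)@ey;print("r",np.hypot(.135-y,g[2]-.043),"ang",np.arctan2(g[2]-.043,.135-y)-.045)
```

```text
[ 0.5644 -0.0878  0.4109] [-1.1  8.7 -2.8] [2.96 0.22 0.03]
r 0.26791704473954187 ang 0.8475473910747943
```

>>> move_arm(
  deltas=[
    [0.9,-8,-8,0,0,0],
    [0.9,-8.3,-7.9,0,0,0],
    [0.9,-8.1,-8,0,0,0],
    [0.8,-7.8,-8.4,0,0,0],
    [0.8,-7.4,-8.7,0,0,0],
  ],
  squeeze=55,
)

```text
t: 24.0
eef_pos: [0.5686, -0.128, 0.3705]
ee_rot: [3.141, 0.0, 0.104]
force: [-4.0, 2.8, 5.2]
width: 0.0145
```

>>> move_arm(
  deltas=[
    [0.7,-7,-9,0,0,0],
    [0.7,-6.7,-9.3,0,0,0],
    [0.7,-6.3,-9.6,0,0,0],
    [0.6,-5.8,-9.8,0,0,0],
    [0.6,-5.4,-10.1,0,0,0],
  ],
)

```text
t: 24.42
eef_pos: [0.5719, -0.159, 0.3225]
ee_rot: [3.141, 0.0, 0.104]
force: [-3.5, 4.1, 6.6]
width: 0.0147
```

Run:
```python
from h import *
s=arm.get_state();print(np.round(s["eef_pos"],4),np.round(s["force"],1),np.round(s["moment"],2))
g=s["eef_pos"]-np.array([0,0,.1593]);c=np.array([.5598,-.055]);ey=np.array([-.1042,.9946])
y=(g[:2]-c)@ey;print("r",np.hypot(.135-y,g[2]-.043),"ang",np.arctan2(g[2]-.043,.135-y)-.045)
```

```text
[ 0.5719 -0.159   0.3225] [-3.5  4.1  6.6] [ 1.47  1.33 -0.01]
r 0.2680968246235007 ang 0.41981520979149267
```

>>> move_arm(
  deltas=[
    [0.5,-5,-10.3,0,0,0],
    [0.5,-4.5,-10.5,0,0,0],
    [0.4,-4.1,-10.7,0,0,0],
    [0.4,-3.6,-10.9,0,0,0],
    [0.3,-3.2,-11,0,0,0],
  ],
)

```text
t: 24.83
eef_pos: [0.574, -0.1791, 0.269]
ee_rot: [3.141, 0.0, 0.104]
force: [-3.2, 5.9, 6.8]
width: 0.0145
```

>>> move_arm(
  deltas=[
    [0.3,-2.7,-11,0,0,0],
    [0.2,-2.2,-11,0,0,0],
    [0.2,-1.7,-11,0,0,0],
    [0.1,-1.2,-9,0,0,0],
    [0.1,-0.8,-6,0,0,0],
  ],
)

```text
t: 25.25
eef_pos: [0.5749, -0.1872, 0.2206]
ee_rot: [-3.141, 0.001, 0.104]
force: [-3.0, 10.1, 9.2]
width: 0.0146
```

```bash
cat > st.py <<'E'
from h import *
s=arm.get_state();print(s["t"],np.round(s["eef_pos"],4),np.round(s["force"],1),np.round(s["moment"],2),s["width"])
g=s["eef_pos"]-np.array([0,0,.1593]);c=np.array([.5598,-.055]);ey=np.array([-.1042,.9946])
y=(g[:2]-c)@ey;print("y",y,"r",np.hypot(.135-y,g[2]-.043),"ang",np.arctan2(g[2]-.043,.135-y)-.045)
E
python3 st.py
```

```text
25.25 [ 0.5749 -0.1872  0.2206] [-3.  10.1  9.2] [3.57 1.4  0.03] 0.014623625513476903
y -0.13301429699202225 r 0.2686394472507297 ang 0.023234901550496193
```

>>> move_arm(
  deltas=[
    [0,0.5,-2,0,0,0],
    [0,0.5,-2,0,0,0],
    [0,0,-1,0,0,0],
    [0,0,0,0,0,0],
    [0,0,0,0,0,0],
  ],
)

```text
t: 25.67
eef_pos: [0.5749, -0.187, 0.2167]
ee_rot: [3.141, 0.001, 0.104]
force: [-4.3, 0.8, 8.7]
width: 0.0146
```

>>> move_arm(
  deltas=[
    [0,0,-1,0,0,0],
    [0,0,0,0,0,0],
    [0,0,0,0,0,0],
    [0,0,0,0,0,0],
    [0,0,0,0,0,0],
  ],
)

```text
t: 26.08
eef_pos: [0.5748, -0.187, 0.2159]
ee_rot: [3.141, 0.001, 0.104]
force: [-4.2, -0.4, 9.5]
width: 0.0145
```

>>> move_arm(
  deltas=[
    [0,0,-1,0,0,0],
    [0,0,0,0,0,0],
    [0,0,0,0,0,0],
    [0,0,0,0,0,0],
    [0,0,0,0,0,0],
  ],
)

```text
t: 26.5
eef_pos: [0.5748, -0.1871, 0.2149]
ee_rot: [3.14, 0.0, 0.104]
force: [-4.0, 0.5, 8.7]
width: 0.0144
```

>>> move_arm(
  deltas=[
    [0,0,-1,0,0,0],
    [0,0,0,0,0,0],
    [0,0,0,0,0,0],
    [0,0,0,0,0,0],
    [0,0,0,0,0,0],
  ],
)

```text
t: 26.92
eef_pos: [0.5748, -0.1871, 0.2139]
ee_rot: [3.14, 0.0, 0.104]
force: [-3.7, -0.6, 9.3]
width: 0.0145
```

>>> move_arm(
  deltas=[
    [0,0,-1,0,0,0],
    [0,0,0,0,0,0],
    [0,0,0,0,0,0],
    [0,0,0,0,0,0],
    [0,0,0,0,0,0],
  ],
)

```text
t: 27.33
eef_pos: [0.5749, -0.1871, 0.2134]
ee_rot: [3.14, 0.0, 0.104]
force: [-6.6, 0.2, 13.3]
width: 0.0144
```

>>> move_arm(
  deltas=[
    [0,0,-1,0,0,0],
    [0,0,0,0,0,0],
    [0,0,0,0,0,0],
    [0,0,0,0,0,0],
    [0,0,0,0,0,0],
  ],
)

```text
t: 27.75
eef_pos: [0.5748, -0.1871, 0.2129]
ee_rot: [3.14, 0.0, 0.104]
force: [-8.1, 1.2, 17.1]
width: 0.0146
```

```bash
python3 st.py
python3 - <<'E'
from h import *
a=arm.grab_frame("scene");b=arm.grab_frame("side")
f=lambda i,r,c:cv2.resize(i[r:r+150,c:c+200],(400,300),interpolation=cv2.INTER_CUBIC)
save(np.hstack([f(a,120,190),f(b,170,200)]),"fin")
E
```

```text
27.75 [ 0.5748 -0.1871  0.2129] [-8.1  1.2 17.1] [ 0.45  2.57 -0.01] 0.014629718303779297
y -0.13298114408648248 r 0.26818982662366353 ang -0.005548359486087506
```

View pics/fin.png

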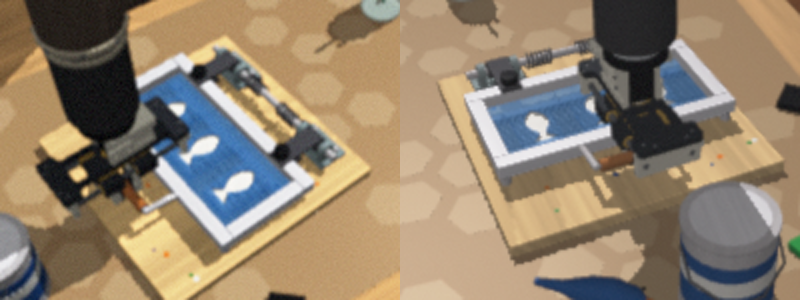

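The frame lies flat on its stops with white plaque showing through the openings (at least two fully visible). The downward resistance rose from 9 to 17 N over the last 2 mm while the height barely changed, so it is seated. I hand in.

>>> move_arm(
  deltas=[
    [0,0,0,0,0,0],
    [0,0,0,0,0,0],
    [0,0,0,0,0,0],
    [0,0,0,0,0,0],
    [0,0,0,0,0,0],
  ],
)

```text
t: 28.27
eef_pos: [0.5748, -0.1871, 0.2129]
ee_rot: [3.14, -0.0, 0.104]
force: [-6.9, 1.7, 17.7]
width: 0.0148
```

```bash
python3 st.py; python3 -c "
from station import arm
print(arm.job_done())"
```

```text
28.2667 [ 0.5748 -0.1871  0.2129] [-6.9  1.7 17.7] [ 0.43  2.57 -0.05] 0.014831186663909191
y -0.1329573010826895 r 0.2681679115543992 ang -0.005364896113013461
the job is handed in; nothing more can be done
None
```

The press is ready and handed in at 28.3 s. All three white plaques are in their outlines, and the stencil frame is down on its stops with the gripper still holding the handle.

- **Plaques:** I set each one flat in its outline and pushed it until I felt the fence. The wrist-camera check before lowering the frame showed all three inside the outlines, at 6.0° to match the board and about 84 mm apart (outlines: 85 mm).
- **Frame:** I swung it down by the bar. The resistance then rose from 9 N to about 17.5 N over the last 2 mm, which means it is on its stops. The last measured angle was about −0.005 rad, which is zero within measuring error. The gripper was set to a 55 N squeeze.
- **Left alone:** The can, jar, bird, squeegee and the black and green look-alikes were not approached.
- **What the checks did not settle:** A sideways force of about 7 N remained on the tool along world x while holding. The final picture could not show the third fish opening clearly because the gripper covers it.

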